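# Pop the sample hatch of the blue vial reader

### The arm

A 6-joint arm with a two-finger parallel gripper is mounted at the origin on a cart in front of the work surface, level with it; the furniture and walls round the work are solid. World frame = base frame: x ahead of the robot, y to its left, z up, the work surface at z = 0. Lengths are in m, angles in degrees, forces in N, time in s.
With the tool pointing down it reaches from about 0.4 to 0.825 m from the base axis. Payload 7 kg.
Tool frame: the origin (TCP) lies midway between the tips of the shut fingers; the grasp point (between the pads) lies 19 mm behind it; z points along the fingers, y is the direction in which the jaws open and shut (so a half turn about z gives the same grasp; the last joint's range is limited). The gripper opens to 88 mm and grips with 3 to 60 N. Pads are 19 mm wide; open, the fingers measure 130 mm over their backs; the gripper's body (78 mm by 193 mm) begins 47 mm behind the grasp point.
Start: joints at [90.934, 20.546, 0.682, 0, -70.136, -16.507], TCP at [0.181, 0.65, 0.227] pointing down, gripper open.
Joint ranges: [-176.03, 176.03], [-82.01, 121.73], [-58.28, 71.71], [-173.87, 95.51], [-174.79, -0.11], [-173.66, 173.66]. Speed limits (degrees/s): [136.94, 136.94, 172.46, 180, 180, 180].

### API

Orientations are given as a 3x3 rotation matrix whose columns are the frame's x, y, z axes.
In Python, from rig import robot gives the robot as it stands. Calls block until the motion is done:
- robot.goto(position, orientation): joint-space move of the TCP to a pose.
- robot.servo_line(position, ori=None, speed=0.15): straight line of the TCP; ori=None keeps the orientation; speed is the mean speed in m/s.
- robot.movej(angles): joint-space move.
- robot.move_gripper(opening): opening from 0.0 (shut) to 1.0 (fully open); the grip force is fixed at half the most; returns when the fingers have stopped.
- robot.dwell(seconds).
- robot.ik(position, orientation): joint angles nearest the present ones, or None.
- robot.grab_frame(name): name is "side" or "top" or "wrist"; returns (picture, depth): 384x512x3 uint8, red, green, blue; 384x512 float32, m along the optical axis (not along the pixel's ray), 0 where there is no reading.
- robot.camera_info(name): a dict with "vfov" (degrees; the focal length in pixels is half the picture's height over the tangent of half this angle, whatever the lens; pixels are square), "cx", "cy" (the principal point, pixels), "view" (4x4, takes a point from world to camera coordinates); the wrist camera has in their place "T_tool_cam" (4x4, takes a point from camera to tool coordinates, whose origin is the TCP and whose axes are the flange's). Camera axes: x right, y down, z forward; pixel columns grow to the right and rows downward; lengths in m; the calibration is good to about 2 mm. The wrist camera is an equidistant fisheye: a pixel r from the principal point sees the ray r / f radians off the axis. A picture is of the moment at which its call begins: read the wrist's pose just before it. camera_info takes no time and is no camera call.
A pose or a line that the arm cannot do raises robot.Unreachable and nothing moves.
- robot.job_done(): hands the job in, once; it reports no verdict.
Readings, each from a call of its own:
- robot.read_t(): time.
- robot.read_qpos(): joint angles.
- robot.read_qvel(): joint speeds.
- robot.read_effort(): joint torques, N m.
- robot.read_position(): TCP position.
- robot.read_tcp_rot(): TCP orientation.
- robot.read_force(): force on the tool from outside, world axes, zero at the start.
- robot.read_ft_torque(): the same for the moment, N m.
- robot.read_grip_width(): opening from 0.0 (shut) to 1.0 (fully open).
Only numpy, scipy, OpenCV 4.12 (cv2) and the standard library are available. Lean on these libraries where they do the work, as an engineer would, in place of code of your own. Each camera call takes 0.05 s, during which the arm holds its last target.

### The job

Two small vial readers stand on the bench with their hatches shut. Open the one with the blue hatch: with the fingertips, press the white pad on the blue hatch all the way down, gently and just once, let go so that it pops up by itself, and keep clear while you watch for about two seconds that it stays fully open. Grasp and lift nothing, leave the grey hatch shut, and leave both readers and the other things where they stand.

Things in the scene. Friction and masses are not known exactly. Their poses are not given: they have to be found in the camera images.
- blue_reader: vial reader with the blue hatch: white box, 120 (x) x 100 (y) x 80 mm high, on four rubber feet, 2.5 kg, loose on the bench. Origin: centre of its underside, on the bench; its x axis points from its front (the low side with a small black display) to its back (the higher grey hinge block, x +42 to +60 mm, 80 mm high), z up. Its side and front walls are 62 to 64 mm high.
- blue_hatch (a joint): opening angle of the blue hatch in rad: 0 (within 0.01) = shut and latched, 1.25 = fully open (stop), -0.115 = pressed fully in (stop). Blue plate 76 (x) x 78 (y) x 5 mm, hinged along its back edge. After release a damped spring swings it up and back in about 2 s; a finger still on it is followed upward with under 3 N. Pressing the open hatch down to the stop would latch it again.
- blue_hatch_pad (a point): centre of the top of the white pad (12 x 34 mm, long along y) near the front edge of the blue hatch; shut: 74 mm above the bench, 34 mm in front of the reader's origin, axes as the reader's. Push-push catch: pressed 5 mm or more down (about 2 N; hard stop at 8 mm) and let go, it releases; under 3 mm it stays latched.
- blue_hatch_hinge (a point): middle of the blue hatch's hinge line, 70.5 mm above the bench, 36 mm behind the reader's origin; its y axis is the hinge axis. Turns with the hatch.
- grey_reader: the other vial reader, the same in every way but with a grey hatch; same axes. To be left alone.
- grey_hatch (a joint): opening angle of the grey hatch, same meaning; to stay at 0 (shut).
- vial_rack: blue rack full of small vials, 62 x 175 x 39 mm high, lying between the readers, loose. Tall fixed instrument stacks rise behind it, and to the right behind the tip box, their fronts at about x = 0.54 m: keep wrist and arm clear of them. Origin at the centre of its underside, y axis along its length.
- tip_box: blue box with a clear lid and white pipette tips, 86 (x) x 116 (y) x 73 mm high, loose; origin at the centre of its underside.
- marker: white and red marker pen, 135 mm long (y), 16 mm thick, lying on the bench near its front edge, loose; origin at its underside, mid-length.

How it is judged (in metres and radians):
On the way, in this order (a step that is already met when the one before it is completed fails the run):
1. the blue hatch is pressed in with the fingers (value of joint blue_hatch below -0.05 rad and contact force between the fingers and blue_hatch above 0.5 N), for 0.02 s.
2. the blue hatch has popped fully open and stays there for 1.5 s, with nothing touching it (value of joint blue_hatch above 1.1 rad and contact force between each of the arm, the fingers and blue_hatch below 0.1 N), for 1.5 s.
At the end, for the whole second after the job is handed in: The blue hatch stands open at more than 1.1 rad and at rest; the grey hatch is shut (within -0.03 to 0.04 rad); both readers are within 15 mm and the rack, tip box and marker within 20 mm of where they started (value of joint blue_hatch above 1.1 rad and velocity of joint blue_hatch below 0.05 rad/s and value of joint grey_hatch between -0.03 and 0.04 rad and distance of each of blue_reader, grey_reader from where it was at the start of the episode below 0.015 m and distance of each of vial_rack, tip_box, marker from where it was at the start of the episode below 0.02 m); the robot touches nothing.
It fails at once if the blue hatch is pushed back down after it has popped (closing faster than 0.15 rad/s while more than 0.25 rad open) (value of joint blue_hatch above 0.25 rad and velocity of joint blue_hatch below -0.15 rad/s).
It fails at once if the blue hatch is pressed with more than 40 N (contact force between any of the fingers, the arm and blue_hatch above 40 N).
It fails at once if the grey hatch is pressed in or opened (value of joint grey_hatch above 0.08 rad or value of joint grey_hatch below -0.05 rad).
It fails at once if a reader is lifted or shoved (more than 15 mm) (distance of any of blue_reader, grey_reader from where it was at the start of the episode above 0.015 m).
It fails at once if a bystander is lifted, carried or knocked (more than 20 mm) (distance of any of vial_rack, tip_box, marker from where it was at the start of the episode above 0.02 m).
It also fails if it takes over 42 s, if anything falls off the work surface, if the arm or the gripper's body presses on something with over 40 N, if the wrist force passes 120 N, or if a joint passes its speed limit or range.

## Working session

There is one attempt and no reset: what is moved stays moved. The work goes in short steps, each a Python script; the robot and the scene stay as the last script left them, time stands still between calls to the robot, and variables do not carry over. Pictures are saved under pics/ and viewed, and the job is handed in when it is done.

```bash
ls; mkdir -p pics
python3 - <<'E'
from rig import robot
import cv2,numpy as np,pickle
for n in ["top","side"]:
    p,d=robot.grab_frame(n); cv2.imwrite(f"pics/{n}0.png",p[:,:,::-1]); np.savez(f"{n}0.npz",p=p,d=d)
    print(n,robot.camera_info(n))
print(robot.read_t(),robot.read_position(),robot.read_tcp_rot(),robot.read_grip_width(),robot.read_force())
E
```

```text
pics
top {'vfov': 44.2991974212793, 'cx': 249.05869622999967, 'cy': 189.64712537386131, 'view': array([[-1.70981089e-02, -9.99853777e-01, -2.80422557e-04,
        -1.15604253e-02],
       [-9.81025942e-01,  1.68303115e-02, -1.93144614e-01,
         4.98081233e-01],
       [ 1.93121092e-01, -3.02730585e-03, -9.81170260e-01,
         1.29533584e+00],
       [ 0.00000000e+00,  0.00000000e+00,  0.00000000e+00,
         1.00000000e+00]])}
side {'vfov': 42.305659063916565, 'cx': 258.54838557875763, 'cy': 193.92989389927328, 'view': array([[-0.99485175, -0.09833945,  0.02448157,  0.45398151],
       [-0.06689311,  0.45576061, -0.88758525,  0.10335565],
       [ 0.07612691, -0.88465339, -0.45999248,  1.63972979],
       [ 0.        ,  0.        ,  0.        ,  1.        ]])}
0.1 [0.18111684 0.64981142 0.22572392] [[ 9.63266210e-01 -2.68548225e-01 -2.44623196e-04]
 [-2.68548291e-01 -9.63265112e-01 -1.46245233e-03]
 [ 1.57101987e-04  1.47442405e-03 -9.99998901e-01]] 0.9972299746913315 [ 0.19836621 -0.41807143 -0.15227502]
```

View pics/top0.png

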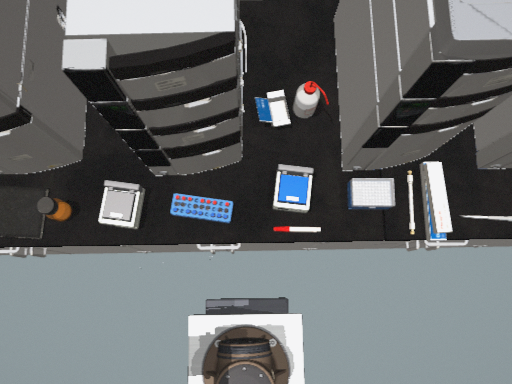

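View pics/side0.png

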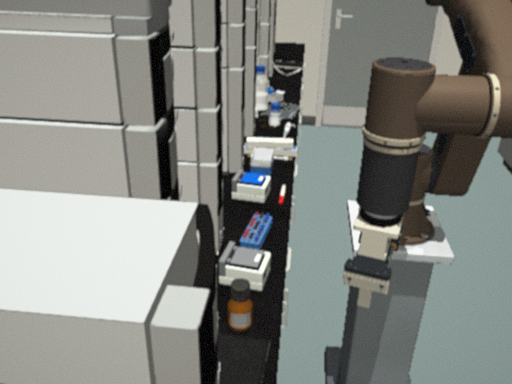

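```bash
cat > h.py <<'E'
import numpy as np,cv2
from rig import robot
def P(name,u,v,d=None,z=None):
    c=robot.camera_info(name); f=192/np.tan(np.radians(c['vfov']/2)); V=np.array(c['view'])
    r=np.array([(u-c['cx'])/f,(v-c['cy'])/f,1.]); R=V[:3,:3];t=V[:3,3]
    o=-R.T@t; k=R.T@r
    if d is None: d=(z-o[2])/k[2]
    return o+k*d
def proj(name,p):
    c=robot.camera_info(name); f=192/np.tan(np.radians(c['vfov']/2)); V=np.array(c['view'])
    q=V[:3,:3]@np.asarray(p)+V[:3,3]; return c['cx']+f*q[0]/q[2],c['cy']+f*q[1]/q[2]
E
python3 - <<'E'
from h import *
a=np.load("top0.npz");p=a['p'];d=a['d']
c=p[155:245,255:345][:,:,::-1]; cv2.imwrite("pics/crop0.png",cv2.resize(c,None,fx=6,fy=6,interpolation=cv2.INTER_CUBIC))
for u,v in [(293,187),(293,206),(296,169),(283,229),(310,229)]:
    print(u,v,p[v,u],P("top",u,v,d=d[v,u]))
E
```

```text
293 187 [ 58 146 243] [ 0.49805792 -0.1429482   0.07490342]
293 206 [245 245 246] [ 0.44650653 -0.1423893   0.06118357]
296 169 [194 193 193] [ 0.54786047 -0.15243749  0.08219179]
283 229 [246  46  42] [ 0.38784369 -0.11602092  0.0115996 ]
310 229 [245 245 246] [ 0.38574961 -0.1928996   0.01856186]
```

View pics/crop0.png

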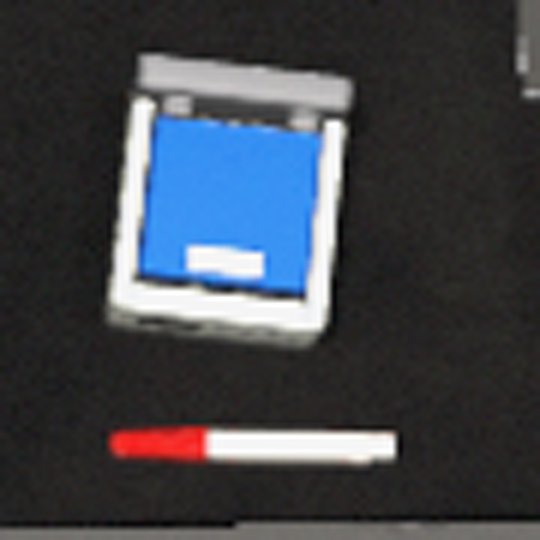

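Run:
```python
from h import *
g=lambda u,v,z:P("top",255+u/6-.4,155+v/6-.4,z=z)
pad=g(225,262,.074);print("pad",pad)
c=[g(137,277,.072),g(304,297,.072),g(155,118,.072),g(323,132,.072)];print(*c,sep="\n")
print("ctr",sum(c)/4,"w",np.linalg.norm(c[0]-c[1]),np.linalg.norm(c[2]-c[3]),"l",np.linalg.norm(c[0]-c[2]),np.linalg.norm(c[1]-c[3]))
b=[g(140,55,.08),g(355,78,.08)];print(*b)
xa=(c[2]+c[3]-c[0]-c[1]);yaw=np.arctan2(xa[1],xa[0]);
for y in (c[0]-c[1],c[2]-c[3],b[0]-b[1]): print("yaw y",np.degrees(np.arctan2(-y[0],y[1])))
print("yaw x",np.degrees(yaw))
c=robot.camera_info("wrist");print(c)
# side view crop
p=np.load("side0.npz")['p'];print(proj("side",pad))
cv2.imwrite("pics/crop1.png",cv2.resize(p[155:225,215:305][:,:,::-1],None,fx=7,fy=7,interpolation=cv2.INTER_CUBIC))
```

```text
pad [ 0.46629141 -0.13940859  0.074     ]
[ 0.46027559 -0.0985054   0.072     ]
[ 0.44954466 -0.17564674  0.072     ]
[ 0.53582565 -0.1091282   0.072     ]
[ 0.52774118 -0.18769985  0.072     ]
ctr [ 0.49334677 -0.14274505  0.072     ] w 0.07788414553365301 0.0789864780621206 l 0.07629322286344516 0.07911999040893762
[ 0.56438013 -0.10243199  0.08      ] [ 0.55157059 -0.20267937  0.08      ]
yaw y -7.919441286777868
yaw y -5.874659808866992
yaw y -7.281755978863995
yaw x -8.390001169610372
{'vfov': 65.70646984690485, 'cx': 254.60072345200055, 'cy': 191.0065353503217, 'T_tool_cam': array([[-1.22031218e-04, -9.63789406e-01, -2.66664520e-01,
         7.10009953e-02],
       [ 9.99999895e-01, -1.38189167e-08, -4.57570758e-04,
         6.22217680e-04],
       [ 4.40998164e-04, -2.66664548e-01,  9.63789305e-01,
        -1.56881853e-01],
       [ 0.00000000e+00,  0.00000000e+00,  0.00000000e+00,
         1.00000000e+00]])}
(np.float64(260.1265012345708), np.float64(177.88509836572035))
```

View pics/crop1.png

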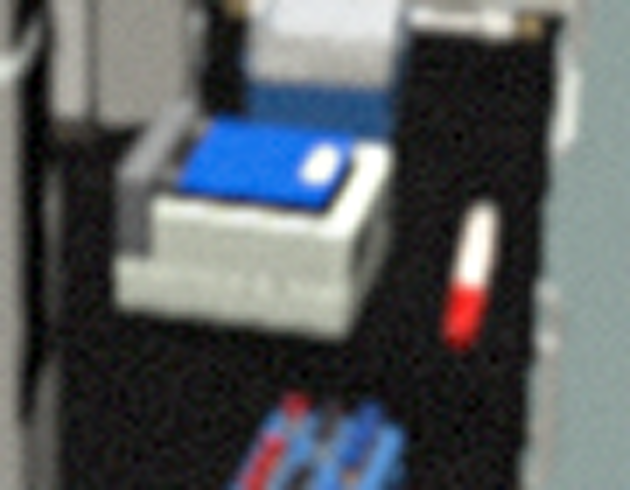

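```bash
cat >> h.py <<'E'
def ori(th,psi):
    s,c=np.sin(np.radians(th)),np.cos(np.radians(th)); a,b=np.cos(np.radians(psi)),np.sin(np.radians(psi))
    z=np.array([s*a,s*b,-c]);x=np.array([c*a,c*b,s]);return np.column_stack([x,np.cross(z,x),z])
E
python3 - <<'E'
from h import *
np.set_printoptions(precision=1,suppress=True)
for th in (0,20,30):
  for name,p,psi in [("wp1",(.2,.38,.3),60),("wp2",(.40,.05,.3),0),("hover",(.455,-.138,.17),-7.5),("pad",(.466,-.139,.066),-7.5),("ret",(.38,-.12,.2),-7.5)]:
    q=robot.ik(p,ori(th,psi)); print(th,name,q)
E
```

```text
0 wp1 [ 88.8  -6.1 -21.    0.  -75.1  61.2]
0 wp2 [ 35.5  -9.  -23.4   0.  -75.7  54.5]
0 hover [  6.9   4.3 -28.4   0.  -57.3  75.6]
0 pad [  6.6  12.8 -34.6   0.  -42.6  75.9]
0 ret [ 11.2  -5.6 -33.9   0.  -61.7  71.3]
20 wp1 [101.2 -21.2 -40.5  15.7 -56.4  41.8]
20 wp2 [ 51.9 -24.8 -43.2  18.1 -60.3  30.6]
20 hover [ 12.1  -8.2 -48.7  12.8 -31.2  60.5]
20 pad None
20 ret [ 20.8 -21.5 -53.2  14.2 -41.5  52.4]
30 wp1 [108.  -28.8 -52.3  29.4 -49.3  26. ]
30 wp2 [ 62.2 -32.8 -54.4  31.6 -57.6  13.1]
30 hover None
30 pad None
30 ret None
```

Run:
```python
from h import *
np.set_printoptions(precision=3,suppress=True)
print(robot.ik((.466,-.139,.064),ori(10,-7.5)),robot.ik((.37,-.12,.22),ori(10,-7.5)))
robot.goto((.2,.38,.3),ori(0,60)); print(robot.read_t())
robot.goto((.39,-.02,.3),ori(0,0)); 
robot.goto((.455,-.138,.19),ori(10,-7.5))
robot.move_gripper(0.); print(robot.read_t(),robot.read_force(),robot.read_grip_width())
pos,R=robot.read_position(),robot.read_tcp_rot()
p,d=robot.grab_frame("wrist"); np.savez("w0.npz",p=p,d=d,pos=pos,R=R); cv2.imwrite("pics/w0.png",p[:,:,::-1]); print(pos,R)
```

```text
[  8.874   7.779 -45.336   6.103 -27.416  68.441] [ 15.991 -15.688 -41.28    4.828 -55.318  64.076]
1.3333
5.1083 [-0.968  0.361 -0.076] 0.001290936377147481
[ 0.455 -0.138  0.19 ] [[ 0.976 -0.131  0.172]
 [-0.129 -0.991 -0.023]
 [ 0.174  0.    -0.985]]
```

View pics/w0.png

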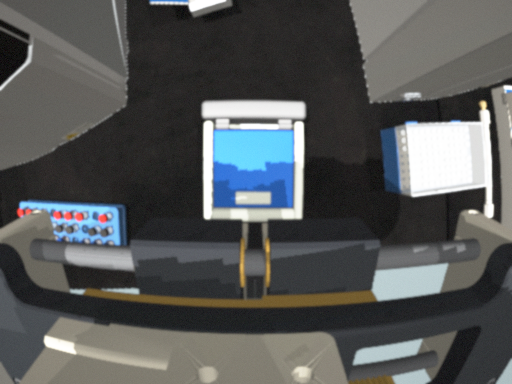

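Run:
```python
from h import *
np.set_printoptions(precision=4,suppress=True)
a=np.load("w0.npz");c=robot.camera_info("wrist");f=192/np.tan(np.radians(c['vfov']/2));T=c['T_tool_cam']
def W(u,v,z):
    dx,dy=u-c['cx'],v-c['cy'];r=np.hypot(dx,dy);th=r/f
    k=np.array([np.sin(th)*dx/r,np.sin(th)*dy/r,np.cos(th)])
    k=a['R']@T[:3,:3]@k;o=a['pos']+a['R']@T[:3,3]
    return o+k*(z-o[2])/k[2]
for n,u,v,z in [("pad",253,198.5,.074),("plFL",213,209,.072),("plFR",294,209,.072),("plBL",214,129,.072),("plBR",294,129,.072),("blkBL",202,101,.08),("blkBR",306,101,.08)]: print(n,W(u,v,z))
p=a['p'];cv2.imwrite("pics/w0c.png",cv2.resize(p[90:240,190:320][:,:,::-1],None,fx=4,fy=4,interpolation=cv2.INTER_CUBIC))
```

```text
pad [ 0.4632 -0.1379  0.074 ]
plFL [ 0.4578 -0.0978  0.072 ]
plFR [ 0.4475 -0.1762  0.072 ]
plBL [ 0.5346 -0.1094  0.072 ]
plBR [ 0.5245 -0.1858  0.072 ]
blkBL [ 0.5622 -0.1023  0.08  ]
blkBR [ 0.5492 -0.1999  0.08  ]
```

View pics/w0c.png

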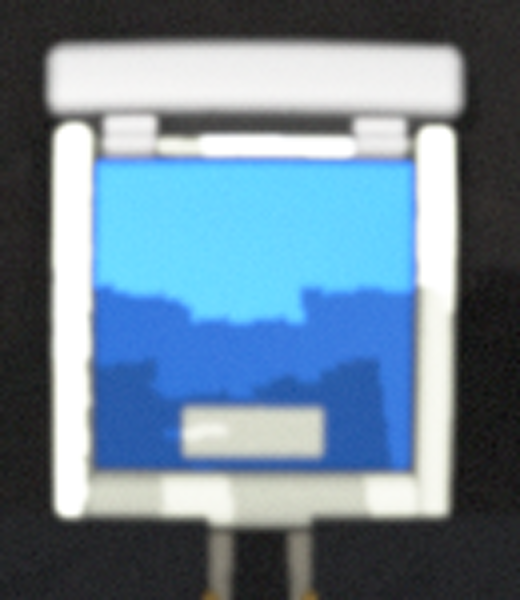

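Run:
```python
from h import *
np.set_printoptions(precision=4,suppress=True)
psi=np.radians(-7.5); xy=np.array([.4648,-.1386])+.005*np.array([np.cos(psi),np.sin(psi)])
O=ori(10,-7.5)
robot.servo_line((*xy,.09),O,speed=.1); robot.dwell(.2)
f0=robot.read_force();print(robot.read_t(),robot.read_position(),f0)
z=.082; zc=None
robot.servo_line((*xy,z),speed=.03)
while z>.060:
    z-=.0007
    robot.servo_line((*xy,z),speed=.02); F=robot.read_force()-f0
    print(round(robot.read_t(),2),round(z,4),robot.read_position()[2],F)
    if abs(F[2])>.8 and zc is None: zc=z
    if abs(F[2])>6 or (zc and zc-z>.0078): break
print(robot.read_t())
```

```text
6.5167 [ 0.4701 -0.1392  0.0905] [ 0.0647 -0.2521  0.2286]
7.18 0.0813 0.08130480054852049 [ 0.2044  1.2138 -0.6116]
7.43 0.0806 0.08058273268676368 [-0.104   0.5541 -0.9104]
7.68 0.0799 0.07986562669550637 [ 0.4427  0.8205 -0.4513]
7.93 0.0792 0.07916062056834806 [ 0.1053  0.0643 -0.033 ]
8.18 0.0785 0.07843461223731085 [ 0.0852  0.146  -0.6684]
8.43 0.0778 0.07774213823728388 [-0.7445  0.2027 -1.4463]
8.68 0.0771 0.07703481077371363 [ 0.8592 -0.4482 -0.5552]
8.93 0.0764 0.07643859756752923 [-0.412   0.5213 -0.0659]
9.18 0.0757 0.07574768265119014 [-1.1056  0.0299  0.5592]
9.43 0.075 0.0749756962315781 [-0.1488 -0.0666  1.4702]
9.68 0.0743 0.07428607025984696 [-0.7768  0.2553  1.2262]
9.93 0.0736 0.07356871264431111 [-0.8131  0.1704  1.3566]
10.18 0.0729 0.07286660290195589 [-0.4716  0.591   2.1911]
10.43 0.0722 0.07217829218219177 [0.2483 0.1265 1.5498]
10.4333
```

Run:
```python
from h import *
np.set_printoptions(precision=4,suppress=True)
f0=np.array([.06,-.25,.0])
p=robot.read_position(); xy=np.array([.4648,-.1386])+.005*np.array([np.cos(np.radians(-7.5)),np.sin(np.radians(-7.5))])
z=.0722
while z>.0652:
    z-=.0006
    robot.servo_line((*xy,z),speed=.02); F=np.mean([robot.read_force() for _ in range(3)],0)-f0
    print(round(robot.read_t(),2),round(z,4),robot.read_position()[2],F)
    if abs(F[2])>7: break
```

```text
10.68 0.0716 0.07155870408715778 [-0.3828  0.2385  0.9653]
10.93 0.071 0.07096561052930093 [-0.3834  1.0979  1.2898]
11.18 0.0704 0.07038352901695827 [-1.4815  0.25    1.6804]
11.43 0.0698 0.0697702994837866 [-0.2476  0.0548  1.3911]
11.68 0.0692 0.06919519329443878 [-0.0585  0.7598  1.6737]
11.93 0.0686 0.06858020960559646 [0.5798 1.6452 1.6459]
12.18 0.068 0.06800840057840594 [-1.0278  0.2403  2.1532]
12.43 0.0674 0.06744670760846268 [-0.221   0.5153  2.8045]
12.68 0.0668 0.06698739555620635 [-0.105  -0.0123  5.0246]
12.93 0.0662 0.06665268269353156 [-2.7317  1.0206  9.6841]
```

Run:
```python
from h import *
np.set_printoptions(precision=4,suppress=True)
p=robot.read_position()
robot.servo_line((p[0]-.004,p[1],.09),speed=.08); 
robot.servo_line((.40,-.13,.15),speed=.2)
robot.servo_line((.375,-.125,.20),speed=.2)
print(robot.read_t(),robot.read_position())
robot.dwell(2.)
for n in ["top","side","wrist"]:
    q,d=robot.grab_frame(n); np.savez(f"{n}1.npz",p=q,d=d)
    cv2.imwrite(f"pics/{n}1.png",q[:,:,::-1])
    if n=="side": cv2.imwrite("pics/side1c.png",cv2.resize(q[130:225,195:325][:,:,::-1],None,fx=5,fy=5,interpolation=cv2.INTER_CUBIC))
print(robot.read_t(),robot.read_force())
```

```text
14.4167 [ 0.3755 -0.1249  0.1995]
16.5667 [ 0.3063 -0.6952  0.2959]
```

View pics/side1c.png

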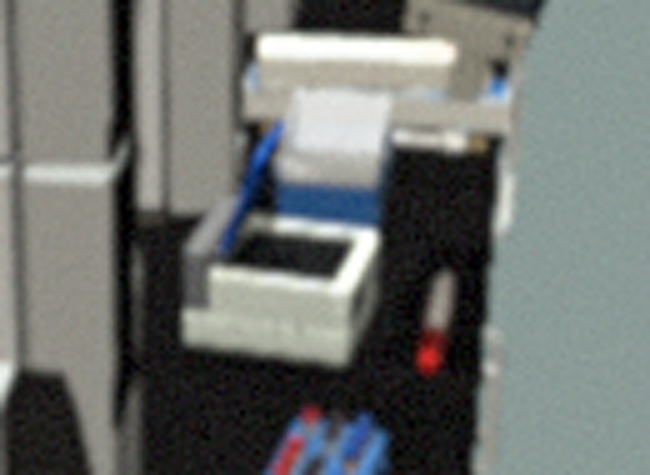

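View pics/wrist1.png

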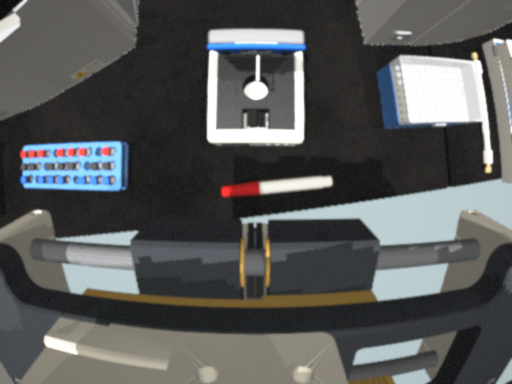

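View pics/top1.png

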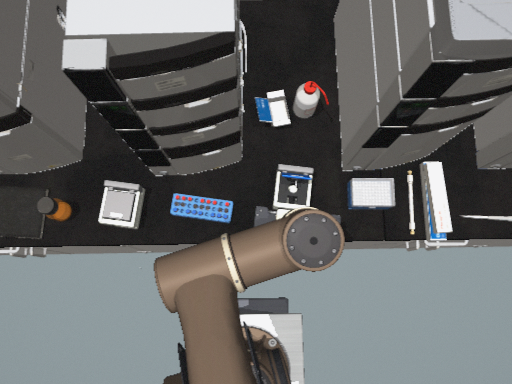

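The hatch stands up against its stop: the blue edge runs from (225,245) to (275,130) in the side crop, and the well is visible in the wrist picture at (255,90). The grey hatch is shut at (122,205) in the top picture, and nothing has moved. I'll wait another two seconds, check again, then hand in.

Run:
```python
from h import *
robot.dwell(2.)
for n in ["side","top","wrist"]:
    q,d=robot.grab_frame(n); a=np.load(f"{n}1.npz")['p']
    df=np.abs(q.astype(int)-a).max(2); print(n,(df>60).sum())
    if n=="side": cv2.imwrite("pics/side2c.png",cv2.resize(q[130:225,195:325][:,:,::-1],None,fx=5,fy=5,interpolation=cv2.INTER_CUBIC))
print(robot.read_t(),robot.read_force())
# before/after of bystanders outside arm (top)
a=np.load("top0.npz")['p'].astype(int);b=np.load("top1.npz")['p']
df=np.abs(a-b).max(2)>60
for nm,(x0,x1,y0,y1) in dict(grey=(95,148,178,232),rack=(168,236,190,224),tip=(346,398,174,212)).items(): print(nm,df[y0:y1,x0:x1].sum())
robot.job_done()
```

```text
side 0
top 0
wrist 0
18.7167 [-0.07484932  0.01690041  0.01675254]
grey 0
rack 0
tip 0
the job is handed in; nothing more can be done
```

View pics/side2c.png

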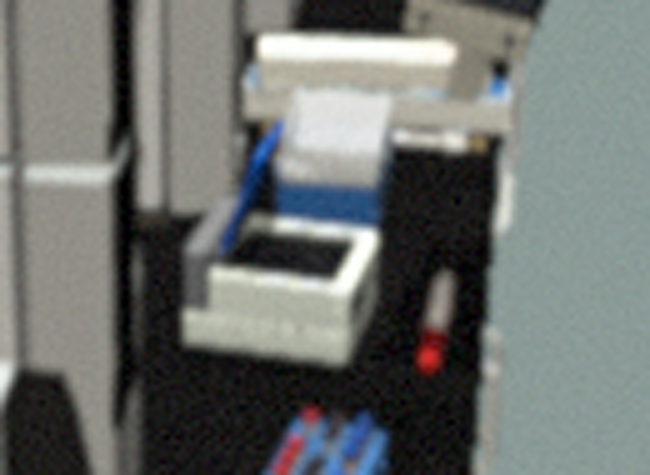

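The blue hatch popped fully open and stayed open. I pressed its white pad once with the shut fingertips, down to the stop (about 8 mm travel, about 10 N at the end), then backed away up and toward the robot. I handed the job in at about 18.7 s.

- **Hatch:** pictures from all three cameras, taken about 2 s apart with the arm clear, show it standing open and not moving. I judged the angle by eye and did not measure it.
- **Force:** the wrist reading was back near zero, so nothing was touching.
- **Bystanders:** the top pictures from before and after show no change at the grey reader, its hatch, the rack or the tip box. In the top view the arm covers the marker, and part of the blue reader's front edge. In the side and wrist pictures both look where they were, but I did not measure either.
- **Disagreements:** the top and wrist cameras differed by about 3 mm on the pad position, so I used the average. Noise in the force reading stopped my first press script early, about 3 mm down. I carried on from there without letting go, so it remained a single press.

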